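Plant the support post in the stirrer's socket

ROBOT

A 6-joint arm with a two-finger parallel gripper is mounted at the origin on the work surface. World frame = base frame: x ahead of the robot, y to its left, z up, the work surface at z = 0. Lengths are in mm, angles in rad, forces in N, time in s.
With the tool pointing down it reaches from about 350 to 875 mm from the base axis. Payload 4.2 kg.
Tool frame: the origin (TCP) lies between the finger pads; the fingertips stand 8 mm ahead of it and the grasp point (between the pads) lies 11 mm behind it; z points along the fingers, y is the line along which they close (so a half turn about z gives the same grasp; the last joint's range is limited). The gripper opens to 85 mm and grips with 20 to 120 N. Pads are 22 mm wide; open, the fingers measure 114 mm over their backs; the gripper's body (76 mm by 85 mm) begins 54 mm behind the grasp point. The pads swing forward as they close: fully open they stand 13 mm farther back than shut.
Start: joints at [-1, 0.385, 0.008, 0, -1.194, -0.259], TCP at [191.748, -594.838, 209.012] pointing down, gripper open.
Joint ranges: [-3.14, 3.14], [-1.21, 2.06], [-1.07, 1.41], [-3.16, 2.05], [-2.99, -0.16], [-3.1, 3.1]. Speed limits (rad/s): [2.79, 2.79, 3.14, 3.14, 3.14, 3.14].

INTERFACE

Orientations are given as a unit quaternion [x, y, z, w].
In Python, from bench import read_state, get_image, camera_params, job_done gives the robot as it stands.
- The arm moves only by the tool drive_tool, never from a script. Its argument "moves" is a list that holds one entry, the list of rows, each a list of 7 numbers: the shift along the tool's x, y, z in m, then the turn, a rotation vector about the tool's x, y, z in rad, then the closure in counts, from 0 (fully open) to 255 (shut). A call has 1 to 8 rows; each row shifts and turns the commanded pose from where the row before left it, along the tool's axes as they then stand; what a row does not reach is not made up. A row lasts 1/12 s, in which the tool goes at most 41.7 mm and 7.16 degrees, less where a joint would pass 70% of its speed; a pose out of reach is approached as far as the arm can. A call is refused whole if a number of a shift passes 0.0417 or a number of a turn 0.125, either way. A call with a gripper value outside its range is refused whole. The fingers move at their own pace and stop on an object; the grip force is fixed at half the most. Time passes only in rows, so rows that do not move let the fingers close. It gives the time, the measured TCP pose, the force and the opening at its end, in the units of the state.
- read_state(): the state, without advancing time (a new reading comes with each control period).
- get_image(name): name is "side" or "top" or "wrist"; returns the picture (420x560x3 uint8, blue, green, red); there is no depth.
- camera_params(name): a dict with "mtx" (3x3 intrinsics, pixels), "extrinsics" (4x4, takes a point from camera to world coordinates). Camera axes: x right, y up, looking along -z (the intrinsics and any distortion apply to the point x, -y, -z); pixel columns grow to the right and rows downward; lengths in mm; the calibration is good to about 2 mm. A picture is of the moment at which its call begins: read the wrist's pose just before it. camera_params takes no time and is no camera call; for the wrist camera it gives the pose at the moment of the call.
- job_done(): hands the job in, once; it reports no verdict.
The state is a dict: "clock": time; "joints": joint angles; "joint_vel": joint speeds; "joint_efforts": joint torques, N m; "position": TCP position; "ee_rot": TCP orientation; "contact_force": force on the tool from outside, world axes, zero at the start; "wrist_torque": the same for the moment, N m; "gripper_width": finger opening in mm.
Only numpy, scipy, OpenCV 4.12 (cv2) and the standard library are available. Lean on these libraries where they do the work, as an engineer would, in place of code of your own. Each camera call takes 0.05 s, during which the arm holds its last target. There are 200 camera calls.

TASK

Take the tall plain support post out of the white rack and fit it in the tube socket on the foot of the magnetic stirrer: enter the bore edge-first with the post clearly tilted (some 10 to 20 degrees), then straighten it and slide it fully home until its collar sits on the tube, and let go of it. Be gentle: never force the post against the socket, and leave the other posts and the things on the bench where they are.

Things in the scene. Friction and masses are not known exactly. Their poses are not given: they have to be found in the camera images.
- post: the support post, plain steel, upright in one of the rack's three holes, hanging by its collar, its foot 15 mm above the bench. Origin: centre of its foot; z up its axis. From the foot: shank 18 mm across, 45 mm long (foot edge chamfered 1.5 mm wide, 2 mm high); collar 30 mm across, 6 mm thick (45 to 51 mm up); plain stem 16 mm across, 80 mm long (51 to 131 mm up), the place to grip. 0.2 to 0.3 kg
- post_foot (a point): centre of the post's foot, same as the origin of post; z up the post
- rack: white plastic rack block, fixed, 200 mm (its x) by 60 mm (its y) by 60 mm high; three 24 mm through holes in a row along its x, 60 mm apart, the middle one at its centre. Origin: centre of its underside. The other two posts stand to either side, so pinch across the row, along the rack's y
- thin_post: another steel post in the rack, not wanted: thin 10 mm stem with a ball on top, reaching 99 mm above the rack. Origin: centre of its foot
- stub_post: another steel post in the rack, not wanted: short thick 25 mm stem, reaching 42 mm above the rack. Origin: centre of its foot
- stirrer: magnetic stirrer with round plate, fixed on the bench, 250 mm (its x) by 160 mm (its y), plate top 104 mm high; its two knobs face the robot (-x). Origin: centre of its underside, on the bench. A flat aluminium foot sticks out of its right side (-y) and carries the socket. The reported positions of all things can be 1 to 2 mm out
- socket_axis (a point): axis of the socket's round flange (66 mm across), at the height of the tube's mouth, 84 mm above the bench. The upright steel tube is ECCENTRIC on it: its bore's centre is 6.5 mm from this point, in a level direction that differs each time and is not reported (see it from above or feel for it). Tube 34 mm outside, bore 19.5 mm (12-sided), 70 mm deep, mouth flat and square-edged. Rigid, fixed
- vial: small red-capped sample jar standing loose on the bench, 34 mm across, 55 mm high; origin under its centre
- jar: glass jar with blue cap standing loose, 70 mm across, 110 mm high; origin under its centre
- beaker: empty glass beaker standing loose, 66 mm across, 80 mm high; origin under its centre
- screw_cap: loose blue screw cap lying open side up, 48 mm across, 22 mm high; origin under its centre
- wash_bottle: white wash bottle standing loose, 64 mm across, 170 mm high; origin under its centre
Things that resemble listed ones, but are neither listed nor needed, are in the scene too. What is shaped like the post but pink is not meant.

How it is judged (in metres and radians):
On the way, in this order (a step that is already met when the one before it is completed fails the run):
1. the post is lifted clear of the rack (height (world z) of post_foot above 0.07 m), for 0.1 s.
2. the post, tilted by more than 6 degrees, has its lower edge in the bore's mouth (angle between post's own z axis and vertical above 0.105 rad and z of post_foot in the frame of socket_axis below 0 m and horizontal distance between post_foot and socket_axis below 0.0125 m), for 0.1 s.
3. the post is straightened and slid home (angle between post's own z axis and vertical below 0.06 rad and z of post_foot in the frame of socket_axis below -0.042 m and horizontal distance between post_foot and socket_axis below 0.0095 m), for 0.1 s.
At the end, for the whole second after the job is handed in: The post stands at rest in the socket, upright within 0.06 rad, its foot at least 43 mm below the tube's mouth (collar on the tube, 2 mm tolerance) and within 9.5 mm of the flange axis (so in the bore), released (angle between post's own z axis and vertical below 0.06 rad and z of post_foot in the frame of socket_axis below -0.043 m and horizontal distance between post_foot and socket_axis below 0.0095 m and linear speed of post below 0.02 m/s and contact force between post and the fingers below 0.1 N); the robot touches nothing.
It fails at once if the post is forced against the socket with more than 45 N (contact force between post and socket above 45 N).
It fails at once if the robot strikes the socket or the stirrer with more than 10 N (contact force between the arm and socket above 10 N or contact force between the arm and stirrer above 10 N).
It fails at once if another post is shifted by more than 15 mm (distance of any of thin_post, stub_post from where it was at the start of the episode above 0.015 m).
It fails at once if a thing on the bench is shifted by more than 20 mm (distance of any of vial, jar, beaker, screw_cap, wash_bottle from where it was at the start of the episode above 0.02 m).
It also fails if it takes over 58 s, if anything falls off the work surface, if the arm or the gripper's body presses on something with over 40 N, if the wrist force passes 120 N, or if a joint passes its speed limit or range.

## Working session

There is one attempt and no reset: what is moved stays moved. The work goes in short steps, Python scripts to look and compute and a tool call to move; the robot and the scene stay as the last step left them, time stands still between calls to the robot, and variables do not carry over. Pictures are saved under pics/ and viewed, on a budget of 10 in all, crops included, one or two more only if the job needs it, and the job is handed in when it is done.

Besides the shell and the picture viewer there is one more tool, called as name([rows], argument=value, ...), one row to a line, values as JSON. drive_tool: Moves the arm, as the interface text tells. Its arguments: {"type":"object","properties":{"moves":{"type":"array"}},"required":["moves"]}

```bash
ls; mkdir -p pics; python3 - <<'E'
from bench import *
import cv2,numpy as np
print(read_state())
a=get_image("top");b=get_image("side")
cv2.imwrite("pics/top0.png",a);cv2.imwrite("pics/side0.png",b)
for n in("top","side"):
  p=camera_params(n);print(n,{k:np.round(v,3).tolist() if hasattr(v,'__len__') else v for k,v in p.items()})
E
```

```text
pics
{'clock': 0.0, 'joints': array([-1.00040293e+00,  3.85573780e-01,  6.64435116e-03, -5.16348448e-04,
       -1.19401864e+00, -2.58607844e-01]), 'joint_vel': array([-0.00125503,  0.0004809 ,  0.0010992 ,  0.00174968,  0.00013381,
       -0.00045494]), 'joint_efforts': array([-5.17508142e-04, -3.92292631e+01,  1.88399756e+01,  4.18610528e+00,
       -4.60855590e-03, -3.45145693e-06]), 'position': array([ 191.55612571, -594.25706501,  207.9159272 ]), 'ee_rot': array([-1.55167922e-01,  9.87887494e-01,  1.08140614e-03, -2.13647771e-04]), 'contact_force': array([-0.05037078,  0.42793542, -0.12147679]), 'wrist_torque': array([-0.0341688 , -0.03275074,  0.01705328]), 'gripper_width': 85.6885391705576}
top {'mtx': [[385.261, 0.0, 281.852], [0.0, 385.261, 207.576], [0.0, 0.0, 1.0]], 'extrinsics': [[0.021, 0.993, -0.113, 464.238], [-1.0, 0.019, -0.023, 1.071], [-0.02, 0.113, 0.993, 919.728], [0.0, 0.0, 0.0, 1.0]]}
side {'mtx': [[430.063, 0.0, 285.244], [0.0, 430.063, 213.818], [0.0, 0.0, 1.0]], 'extrinsics': [[-0.999, 0.013, -0.03, 511.426], [-0.03, -0.739, 0.673, 792.668], [-0.013, 0.674, 0.739, 950.317], [0.0, 0.0, 0.0, 1.0]]}
```

View pics/top0.png

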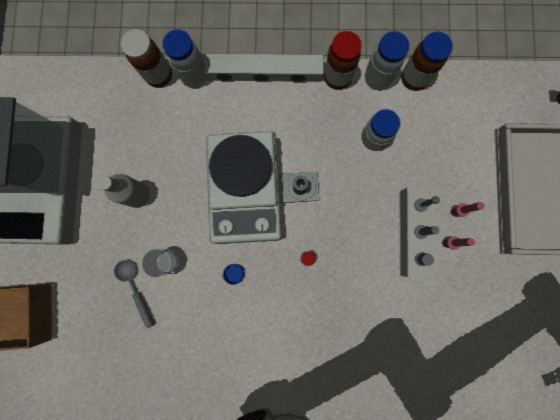

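View pics/side0.png

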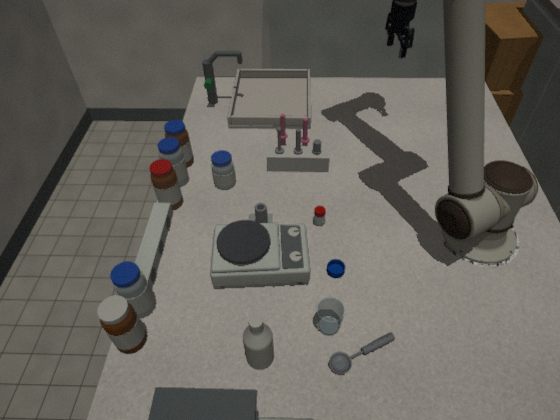

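Top view: the socket is at about (301,184). The rack has dark posts near (427,203), (427,231) and (426,259), and there are pink look-alikes at (467,209) and (460,242). I'll confirm with an enlarged montage.

```bash
python3 - <<'E'
import cv2,numpy as np
a=cv2.imread("pics/top0.png");b=cv2.imread("pics/side0.png")
f=lambda im,x,y,w,h,s:cv2.convertScaleAbs(cv2.resize(im[y:y+h,x:x+w],(int(w*s),int(h*s)),interpolation=cv2.INTER_CUBIC),alpha=1.5)
m=np.zeros((600,800,3),np.uint8)
def put(i,x,y):m[y:y+i.shape[0],x:x+i.shape[1]]=i
put(f(a,395,180,100,100,4),0,0)
put(f(a,280,164,44,40,9),402,0)
put(f(b,262,110,72,66,6)[:396],0,402) if 0 else put(f(b,262,112,72,64,3.1),0,402)
put(f(b,262,112,72,64,3.6)[:230],402,365)
cv2.imwrite("pics/crop.png",m)
E
```

```text
(no output)
```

View pics/crop.png

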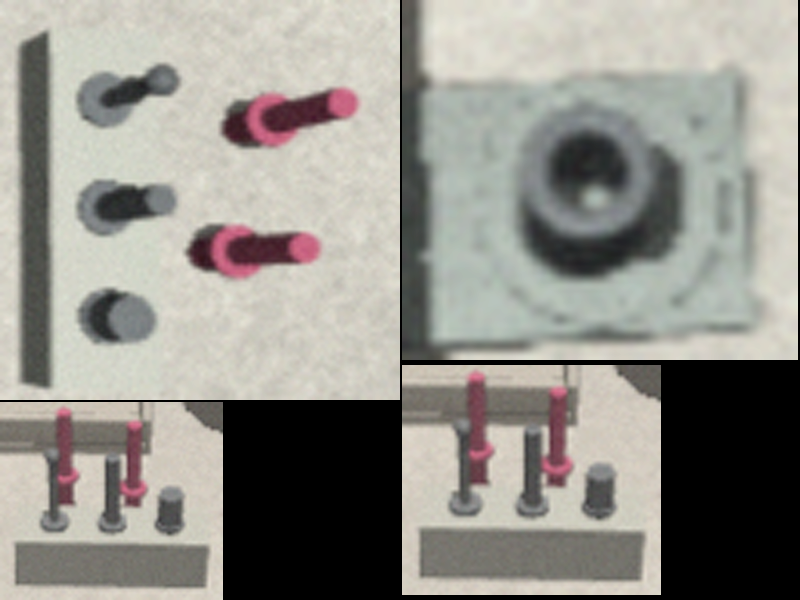

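The middle post in the rack, at top (435,230) and collar (421,232), is the tall plain one. The (435,200) post has a ball and a thin stem, the (428,259) one is the short stub, and the pink ones are excluded. The bore mouth is at about (300.6,183).

```bash
cat > h.py <<'E'
from bench import *
import cv2,numpy as np
from scipy.spatial.transform import Rotation as R
def pix2w(n,uv,z,p=None):
    p=p or camera_params(n);K=np.array(p["mtx"]);T=np.array(p["extrinsics"])
    d=np.linalg.inv(K)@[uv[0],uv[1],1];d=T[:3,:3]@[d[0],-d[1],-d[2]];o=T[:3,3]
    return o+d*(z-o[2])/d[2]
def w2pix(n,P,p=None):
    p=p or camera_params(n);K=np.array(p["mtx"]);T=np.array(p["extrinsics"])
    c=T[:3,:3].T@(np.array(P)-T[:3,3]);q=K@[c[0],-c[1],-c[2]];return q[:2]/q[2]
E
python3 - <<'E'
from h import *
c=lambda x,y:(395+x/4-.375,180+y/4-.375)
s=lambda x,y:(280+(x-402)/9-.45,164+y/9-.45)
for n,uv,z in [("posttop",c(161,200),146),("collar",c(103,207),66),("thin collar",c(103,99),66),("balltop",c(162,80),154),("stubtop",c(131,317),102),
 ("rack tl",c(50,32),60),("rack bl",c(52,387),60),("bore",s(587,172),84),("flange",s(592,205),14),
 ("foot tl",s(425,85),10),("foot bl",s(435,343),10),("foot tr",s(742,73),10),("foot br",s(750,325),10)]:
  print(n,pix2w("top",uv,z).round(1))
P=read_state();print(camera_params("wrist"));
for Q in [P['position']]: print(R.from_quat(P['ee_rot']).as_matrix().round(3))
for uv in[(262+(532-402)/3.6,112+(430-365)/3.6)]: print("side posttop",pix2w("side",uv,146))
for uv in[(261,207)]: print("side tube",pix2w("side",uv,84))
E
```

```text
posttop [ 513.7 -287.1  146. ]
collar [ 514.3 -285.2   66. ]
thin collar [ 574.1 -286.3   66. ]
balltop [ 572.9 -286.   154. ]
stubtop [ 455.  -286.6  102. ]
rack tl [ 612.3 -259.6   60. ]
rack bl [ 415.7 -257.7   60. ]
bore [615.  -18.8  84. ]
flange [618.8 -21.9  14. ]
foot tl [651.1  23.   10. ]
foot bl [581.8  18.9  10. ]
foot tr [655.8 -61.4  10. ]
foot br [588.1 -64.2  10. ]
{'mtx': array([[338.5038802 ,   0.        , 280.28806716],
       [  0.        , 338.5038802 , 208.84917274],
       [  0.        ,   0.        ,   1.        ]]), 'extrinsics': array([[-3.06741010e-01, -9.11416941e-01, -2.74279259e-01,
         1.21869596e+02],
       [ 9.51790024e-01, -2.93004743e-01, -9.07963156e-02,
        -6.17770008e+02],
       [ 2.38817613e-03, -2.88907216e-01,  9.57354123e-01,
         3.71878027e+02],
       [ 0.00000000e+00,  0.00000000e+00,  0.00000000e+00,
         1.00000000e+00]])}
[[-0.952 -0.307 -0.001]
 [-0.307  0.952  0.002]
 [ 0.     0.002 -1.   ]]
side posttop [ 514.32066017 -288.82760064  146.        ]
side tube [613.95205196 -20.61874296  84.        ]
```

drive_tool([
  [[-0.031,0.0149,0,0,0,0,0],[-0.031,0.0149,0,0,0,0,0],[-0.031,0.0149,0,0,0,0,0],[-0.031,0.0149,0,0,0,0,0],[-0.031,0.0149,0,0,0,0,0],[-0.031,0.0149,0,0,0,0,0],[-0.031,0.0149,0,0,0,0,0],[-0.031,0.0149,0,0,0,0,0]],
])

```text
clock: 0.77
position: [392.0, -403.8, 208.7]
ee_rot: [-0.155, 0.988, 0.0, -0.0]
contact_force: [1.2, -0.4, -0.7]
gripper_width: 85.5
```

drive_tool([
  [[-0.031,0.0149,0,0,0,0,0],[-0.031,0.0149,0,0,0,0,0],[-0.031,0.0149,0,0,0,0,0],[-0.031,0.0149,0,0,0,0,0],[-0.0295,0.0149,0,0,0,0,0],[0,0,0,0,0,0.104,0],[0,0,0,0,0,0.104,0],[0,0,0,0,0,0.104,0]],
])

```text
clock: 1.43
position: [514.8, -286.3, 208.2]
ee_rot: [0.002, 1.0, 0.0, -0.001]
contact_force: [0.6, 0.7, 0.9]
gripper_width: 85.2
```

```bash
python3 - <<'E'
from h import *
s=read_state();print(s['clock'],s['position'],R.from_quat(s['ee_rot']).as_matrix().round(4),s['contact_force'])
p=camera_params("wrist");im=get_image("wrist");np.savez("w1.npz",**{k:np.array(v) for k,v in p.items()})
cv2.imwrite("pics/w1.png",im)
print(w2pix("wrist",[514,-286.5,146],p))
E
```

```text
1.4333 [ 514.75112387 -286.2903386   208.20189638] [[-1.0e+00  3.8e-03 -1.4e-03]
 [ 3.8e-03  1.0e+00  7.0e-04]
 [ 1.4e-03  7.0e-04 -1.0e+00]] [0.61344374 0.73534932 0.85389269]
[280.6298324  214.98763922]
```

View pics/w1.png

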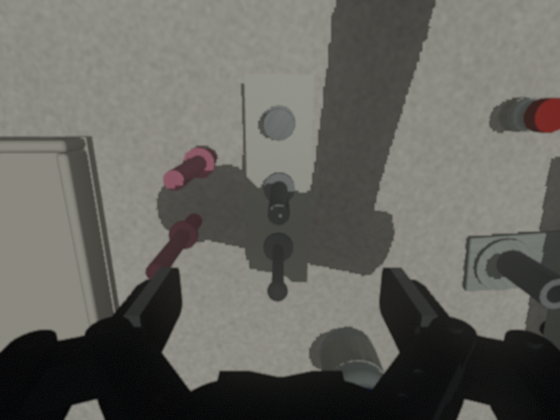

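Wrist view: the plain post's top is at (279,213), predicted (281,215), and it sits centred between the ball post below and the stub above. I'll descend and grip.

drive_tool([
  [[0.001,-0.001,0.03,0,0,0,0],[0,0,0.03,0,0,0,0],[0,0,0.024,0,0,0,0],[0,0,0.01,0,0,0,0],[0,0,0,0,0,0,255],[0,0,0,0,0,0,255],[0,0,0,0,0,0,255],[0,0,0,0,0,0,255]],
])

```text
clock: 2.15
position: [514.7, -288.8, 116.9]
ee_rot: [-0.0, 1.0, -0.001, 0.002]
contact_force: [0.8, -0.1, -0.1]
gripper_width: 38.9
```

drive_tool([
  [[0,0,0,0,0,0,255],[0,0,0,0,0,0,255],[0,0,0,0,0,0,255],[0,0,0,0,0,0,255]],
])

```text
clock: 2.48
position: [514.3, -288.6, 116.5]
ee_rot: [-0.0, 1.0, -0.001, 0.001]
contact_force: [-0.2, 1.3, 6.1]
gripper_width: 12.4
```

drive_tool([
  [[0,0,0,0,0,0,255],[0,0,0,0,0,0,255]],
])

```text
clock: 2.65
position: [514.3, -288.6, 116.4]
ee_rot: [-0.0, 1.0, -0.001, 0.001]
contact_force: [-0.2, 1.6, 5.8]
gripper_width: 12.3
```

```bash
python3 - <<'E'
from h import *
s=read_state();print(s['clock'],s['position'],s['contact_force'],s['gripper_width'])
im=get_image("wrist")
cv2.imwrite("pics/w2.png",im)
E
```

```text
2.65 [ 514.33956531 -288.56474046  116.44935742] [-0.17417301  1.55750286  5.78166108] 12.279010061619994
```

View pics/w2.png

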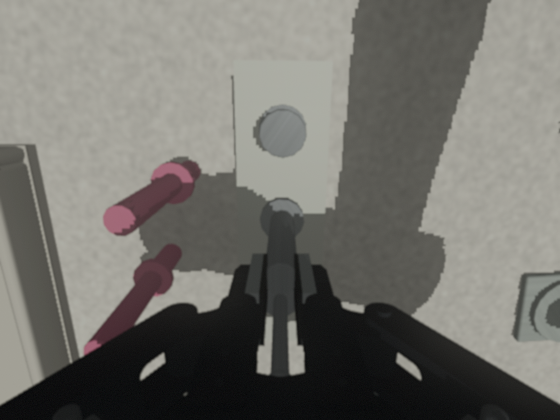

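The stem sits between the pads (post at about (282,250)). Lift it.

drive_tool([
  [[0,0,-0.01,0,0,0,255],[0,0,-0.02,0,0,0,255],[0,0,-0.03,0,0,0,255],[0,0,-0.03,0,0,0,255],[0,0,-0.025,0,0,0,255],[0,0,-0.015,0,0,0,255],[0,0,0,0,0,0,255],[0,0,0,0,0,0,255]],
])

```text
clock: 3.37
position: [513.1, -287.9, 244.7]
ee_rot: [0.0, 1.0, 0.001, 0.0]
contact_force: [-0.1, -0.0, -3.7]
gripper_width: 12.4
```

```bash
python3 - <<'E'
from h import *
s=read_state();print(s['clock'],s['position'],s['contact_force'],s['gripper_width'])
a=get_image("top");b=get_image("side");w=get_image("wrist")
f=lambda im,x,y,w,h,s:cv2.convertScaleAbs(cv2.resize(im[y:y+h,x:x+w],(int(w*s),int(h*s)),interpolation=cv2.INTER_CUBIC),alpha=1.4)
m=np.zeros((600,800,3),np.uint8)
def put(i,x,y):m[y:y+i.shape[0],x:x+i.shape[1]]=i
print(w2pix("side",[514,-287,140]),w2pix("side",[514,-287,270]))
put(f(b,250,60,100,120,5),0,0)
put(f(w,200,190,160,200,1.85),502,0)
cv2.imwrite("pics/l.png",m)
E
```

```text
3.3667 [ 513.09764726 -287.89467151  244.66274561] [-0.07003656 -0.02667337 -3.72653168] 12.405584353503935
[298.19208006 132.00811848] [298.60816972  94.98762777]
```

View pics/l.png

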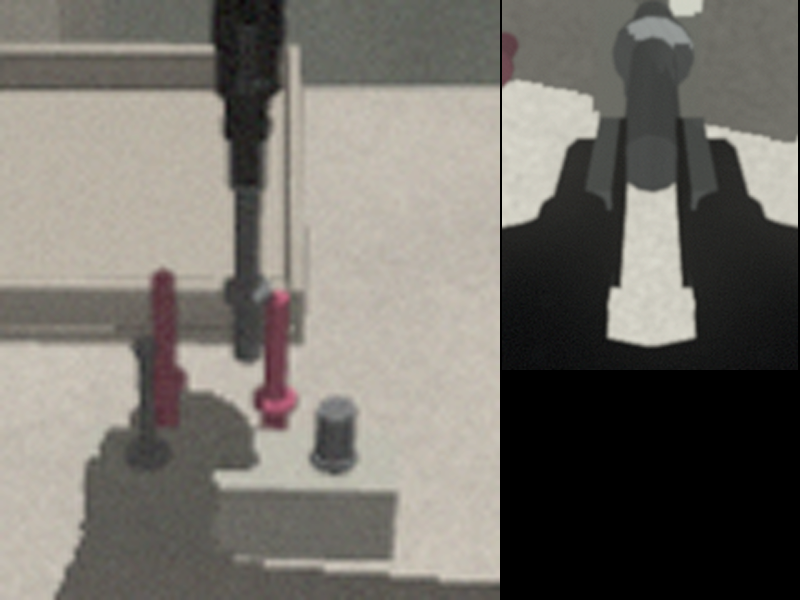

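The post is held upright (collar at about (281,220) in the wrist view) and has lifted clear. Next I'll carry it towards the socket and tilt it with the top leaning −y, away from the stirrer.

drive_tool([
  [[-0.0127,0.03,0,0,0,0,255],[-0.0127,0.03,0,0,0,0,255],[-0.0127,0.03,0,0,0,0,255],[-0.0127,0.03,0,0,0,0,255],[-0.0127,0.03,0,0,0,0,255],[-0.0127,0.03,0,0,0,0,255],[-0.0127,0.03,0,0,0,0,255],[-0.0127,0.0324,0,0,0,0,255]],
])

```text
clock: 4.18
position: [614.7, -44.6, 243.0]
ee_rot: [0.0, 1.0, -0.0, -0.002]
contact_force: [0.5, -0.2, -3.1]
gripper_width: 11.8
```

drive_tool([
  [[0,0,0.01,-0.09,0,0,255],[0,0,0.01,-0.09,0,0,255],[0,0,0,-0.082,0,0,255],[0,0,0,0,0,0,255],[0,0,0,0,0,0,255]],
])

```text
clock: 4.6
position: [614.8, -46.4, 223.2]
ee_rot: [0.001, 0.992, 0.13, -0.001]
contact_force: [-0.1, -0.4, -2.7]
gripper_width: 12.0
```

```bash
cat >> h.py <<'E'
def rel(uv,z,p,s):
    "point on wrist pixel at tool-frame depth z (mm ahead of TCP), in tool frame"
    A=R.from_quat(s['ee_rot']).as_matrix();K=p["mtx"];T=p["extrinsics"]
    d=np.linalg.inv(K)@[uv[0],uv[1],1];d=A.T@(T[:3,:3]@[d[0],-d[1],-d[2]]);o=A.T@(T[:3,3]-s['position'])
    return o+d*(z-o[2])/d[2]
E
python3 - <<'E'
from h import *
s=read_state();print(s['clock'],s['position'],s['contact_force'],s['gripper_width']);A=R.from_quat(s['ee_rot']).as_matrix();print(A.round(4))
p=camera_params("wrist");w=get_image("wrist");np.savez("w3.npz",w=w,pos=s['position'],q=s['ee_rot'],**p)
print("top",rel((281.1,279.2),-29.6,p,s),"collar",rel((281.1,219.7),50.4,p,s))
foot=s['position']+A@[0,0,101.4];print("foot",foot,w2pix("wrist",foot,p),w2pix("wrist",[615,-18.8,84],p))
w=w[60:360,80:480]
cv2.imwrite("pics/w3.png",cv2.convertScaleAbs(cv2.resize(w,(800,600),interpolation=cv2.INTER_CUBIC),alpha=1.5))
E
```

```text
4.6 [614.80414519 -46.37053813 223.19829672] [-0.13254712 -0.38284166 -2.73491703] 11.977119748327326
[[-1.      0.0032 -0.0024]
 [ 0.0025  0.9662  0.2576]
 [ 0.0031  0.2576 -0.9662]]
top [  0.29159736  -0.39265049 -29.6       ] collar [ 1.10248677 -0.18053663 50.4       ]
foot [614.56088587 -20.24723093 125.22139309] [281.15411674 200.9484412 ] [271.0909334  189.98445777]
```

View pics/w3.png

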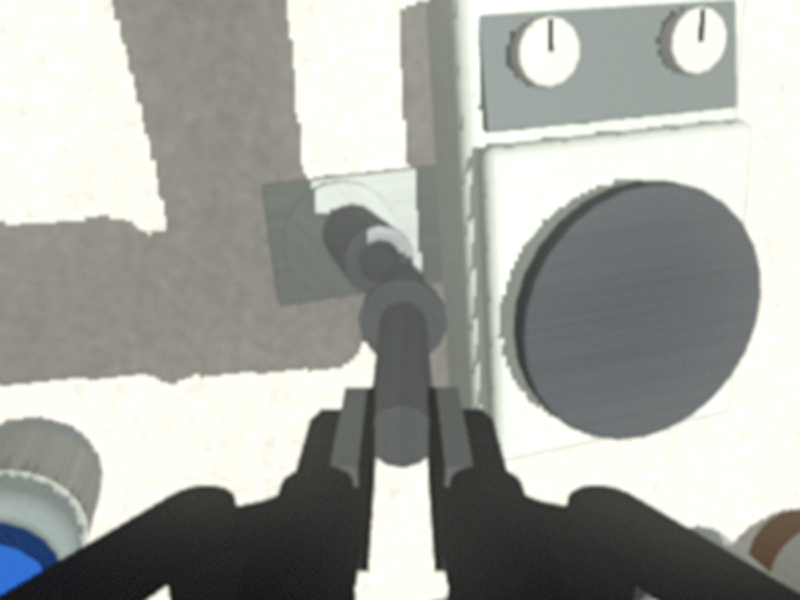

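```bash
python3 - <<'E'
from h import *
d=np.load("w3.npz");p=dict(mtx=d["mtx"],extrinsics=d["extrinsics"])
w=cv2.convertScaleAbs(cv2.resize(d["w"][150:300,235:335],(800,1200),interpolation=cv2.INTER_CUBIC),alpha=1.8)[:600]
# predicted mouth outlines for bore (615,-18.8)
t=np.linspace(0,2*np.pi,60)
m=w.copy()
for r,c in((17,(0,255,0)),(9.75,(0,255,255))):
  q=np.array([w2pix("wrist",[615+r*np.cos(a),-18.8+r*np.sin(a),84],p) for a in t])
  cv2.polylines(m,[np.round((q-[235,150]+.5)*8).astype(int)],True,c,1)
cv2.imwrite("pics/w3z.png",np.hstack([w[150:,100:500],m[150:,100:500]]))
E
```

```text
(no output)
```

View pics/w3z.png

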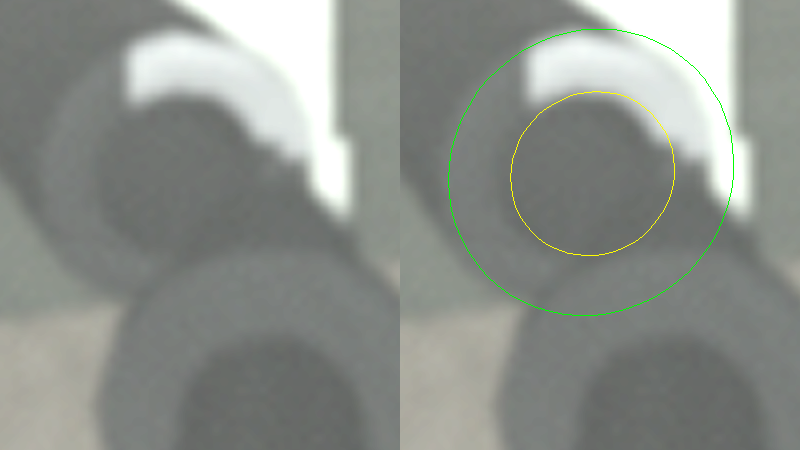

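The tube mouth in the wrist view sits about 2 px left of the prediction. That puts the bore near (615,−20.2), which agrees with the side camera. I'll move to just above the mouth.

drive_tool([
  [[-0.0009,-0.0026,0.013,0,0,0,255],[0,-0.0024,0.012,0,0,0,255],[0,-0.0016,0.0074,0,0,0,255],[0,0,0,0,0,0,255],[0,0,0,0,0,0,255]],
])

```text
clock: 5.07
position: [615.7, -42.7, 191.7]
ee_rot: [-0.0, 0.991, 0.13, -0.001]
contact_force: [0.6, 0.3, -2.1]
gripper_width: 12.1
```

```bash
cat >> h.py <<'E'
def foot(off=(1.2,0,101.4)):
    s=read_state();A=R.from_quat(s['ee_rot']).as_matrix()
    f=s['position']+A@np.array(off);print(s['clock'],"tcp",s['position'].round(2),"foot",f.round(2),"tilt deg x,y",np.degrees(np.arcsin([A[0,2],A[1,2]])).round(2),"F",s['contact_force'].round(2),"M",s['wrist_torque'].round(3),s['gripper_width'])
E
python3 -c "
from h import *
foot()"
```

```text
5.0667 tcp [615.73 -42.67 191.75] foot [614.4  -16.5   93.79] tilt deg x,y [-0.07 14.96] F [ 0.58  0.31 -2.05] M [-0.79  -0.03  -0.006] 12.101238110222267
```

drive_tool([
  [[0,0,0,0,0,0,255],[0,0,0,0,0,0,255]],
])

```text
clock: 5.23
position: [616.6, -43.0, 193.1]
ee_rot: [-0.0, 0.991, 0.13, 0.001]
contact_force: [-0.7, 0.1, -2.0]
gripper_width: 12.5
```

drive_tool([
  [[0,-0.0008,0.003,0,0,0,255],[0,0,0,0,0,0,255]],
])

```text
clock: 5.4
position: [616.0, -43.0, 188.9]
ee_rot: [0.0, 0.991, 0.131, 0.0]
contact_force: [-0.5, 1.0, -3.0]
gripper_width: 12.1
```

drive_tool([
  [[0,-0.0008,0.003,0,0,0,255],[0,0,0,0,0,0,255]],
])

```text
clock: 5.57
position: [615.7, -43.0, 185.2]
ee_rot: [0.0, 0.991, 0.131, -0.0]
contact_force: [-0.4, 0.5, -3.5]
gripper_width: 12.1
```

```bash
python3 -c "
from h import *
foot()"
```

```text
5.5667 tcp [615.72 -43.   185.24] foot [614.45 -16.71  87.31] tilt deg x,y [-0.04 15.02] F [-0.41  0.49 -3.47] M [-0.752  0.038  0.016] 12.0600183543032
```

drive_tool([
  [[0,-0.0015,-0.0004,0,0,0,255],[0,-0.0005,0.002,0,0,0,255],[0,0,0,0,0,0,255],[0,0,0,0,0,0,255]],
])

```text
clock: 5.9
position: [615.9, -44.6, 183.6]
ee_rot: [0.0, 0.991, 0.131, -0.0]
contact_force: [0.6, -0.8, -2.4]
gripper_width: 12.1
```

drive_tool([
  [[0,-0.0004,0.0015,0,0,0,255],[0,0,0,0,0,0,255],[0,0,0,0,0,0,255]],
])

```text
clock: 6.15
position: [615.9, -44.5, 182.1]
ee_rot: [0.0, 0.991, 0.131, -0.0]
contact_force: [0.7, -0.5, -1.9]
gripper_width: 11.9
```

drive_tool([
  [[0,-0.0004,0.0015,0,0,0,255],[0,0,0,0,0,0,255],[0,0,0,0,0,0,255]],
])

```text
clock: 6.4
position: [615.9, -44.5, 180.5]
ee_rot: [0.0, 0.991, 0.131, -0.0]
contact_force: [0.6, -0.8, -2.8]
gripper_width: 12.4
```

```bash
python3 -c "
from h import *
foot()"
```

```text
6.4 tcp [615.92 -44.48 180.54] foot [614.69 -18.21  82.61] tilt deg x,y [-1.000e-02  1.501e+01] F [ 0.6  -0.76 -2.78] M [-0.729 -0.013  0.005] 12.389439893654329
```

drive_tool([
  [[0,-0.001,0.0006,0,0,0,255],[0,0,0,0,0,0,255],[0,0,0,0,0,0,255]],
])

```text
clock: 6.65
position: [616.0, -45.4, 179.8]
ee_rot: [0.0, 0.991, 0.131, -0.0]
contact_force: [-0.6, 0.7, -3.5]
gripper_width: 12.2
```

drive_tool([
  [[0,-0.0002,0.0008,0,0,0,255],[0,0,0,0,0,0,255],[0,0,0,0,0,0,255]],
])

```text
clock: 6.9
position: [616.0, -45.3, 178.9]
ee_rot: [0.0, 0.991, 0.131, -0.0]
contact_force: [-0.0, 0.1, -2.3]
gripper_width: 12.1
```

```bash
python3 - <<'E'
from h import *
foot()
p=camera_params("wrist");w=get_image("wrist")
b=get_image("side")
f=lambda im,x,y,w,h,s:cv2.convertScaleAbs(cv2.resize(im[y:y+h,x:x+w],(int(w*s),int(h*s)),interpolation=cv2.INTER_CUBIC),alpha=1.8)
cv2.imwrite("pics/w4.png",np.hstack([f(w,235,160,80,100,5),f(b,230,150,60,75,6.6667)]))
E
```

```text
6.9 tcp [615.97 -45.29 178.94] foot [614.76 -19.02  81.  ] tilt deg x,y [-1.000e-02  1.501e+01] F [-0.02  0.09 -2.35] M [-0.739 -0.012  0.001] 12.055505800610549
```

View pics/w4.png

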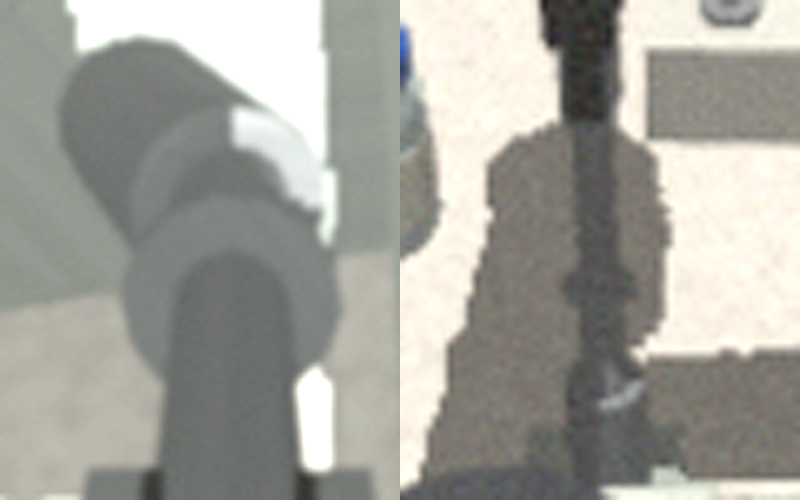

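Both views show the low edge entering the mouth, with no contact force. Next I'll feel for the walls in ±x.

drive_tool([
  [[0.0008,0,0,0,0,0,255],[0,0,0,0,0,0,255],[0,0,0,0,0,0,255]],
])

```text
clock: 7.25
position: [615.2, -45.3, 179.0]
ee_rot: [0.0, 0.991, 0.131, 0.0]
contact_force: [-0.3, -0.4, -2.7]
gripper_width: 11.8
```

drive_tool([
  [[0.0008,0,0,0,0,0,255],[0,0,0,0,0,0,255],[0,0,0,0,0,0,255]],
])

```text
clock: 7.5
position: [614.4, -45.3, 179.1]
ee_rot: [0.0, 0.991, 0.131, 0.0]
contact_force: [0.1, 0.3, -2.9]
gripper_width: 12.3
```

drive_tool([
  [[0.0008,0,0,0,0,0,255],[0,0,0,0,0,0,255],[0,0,0,0,0,0,255]],
])

```text
clock: 7.75
position: [613.6, -45.4, 179.1]
ee_rot: [0.0, 0.991, 0.131, 0.0]
contact_force: [0.1, 0.5, -3.3]
gripper_width: 12.0
```

```bash
python3 -c "
from h import *
foot()"
```

```text
7.75 tcp [613.64 -45.35 179.06] foot [612.46 -19.09  81.12] tilt deg x,y [1.000e-02 1.501e+01] F [ 0.12  0.51 -3.29] M [-0.808 -0.085  0.016] 12.02527305304818
```

drive_tool([
  [[0.0008,0,0,0,0,0,255],[0,0,0,0,0,0,255],[0,0,0,0,0,0,255]],
])

```text
clock: 8.0
position: [612.8, -45.3, 179.1]
ee_rot: [0.0, 0.991, 0.131, 0.0]
contact_force: [-0.6, 0.1, -2.5]
gripper_width: 12.4
```

drive_tool([
  [[0.0008,0,0,0,0,0,255],[0,0,0,0,0,0,255],[0,0,0,0,0,0,255]],
])

```text
clock: 8.25
position: [612.0, -45.4, 179.1]
ee_rot: [0.0, 0.991, 0.131, 0.0]
contact_force: [0.0, -0.0, -1.7]
gripper_width: 12.4
```

```bash
python3 -c "
from h import *
foot()"
```

```text
8.25 tcp [612.04 -45.35 179.06] foot [610.86 -19.09  81.12] tilt deg x,y [1.000e-02 1.501e+01] F [ 0.   -0.04 -1.72] M [-0.739 -0.099 -0.021] 12.421020565260518
```

```bash
python3 - <<'E'
from h import *
w=get_image("wrist");b=get_image("side")
f=lambda im,x,y,w,h,s:cv2.convertScaleAbs(cv2.resize(im[y:y+h,x:x+w],(int(w*s),int(h*s)),interpolation=cv2.INTER_CUBIC),alpha=1.8)
cv2.imwrite("pics/w5.png",np.hstack([f(w,235,160,80,120,5),f(b,230,160,50,75,8)]))
E
```

```text
(no output)
```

View pics/w5.png

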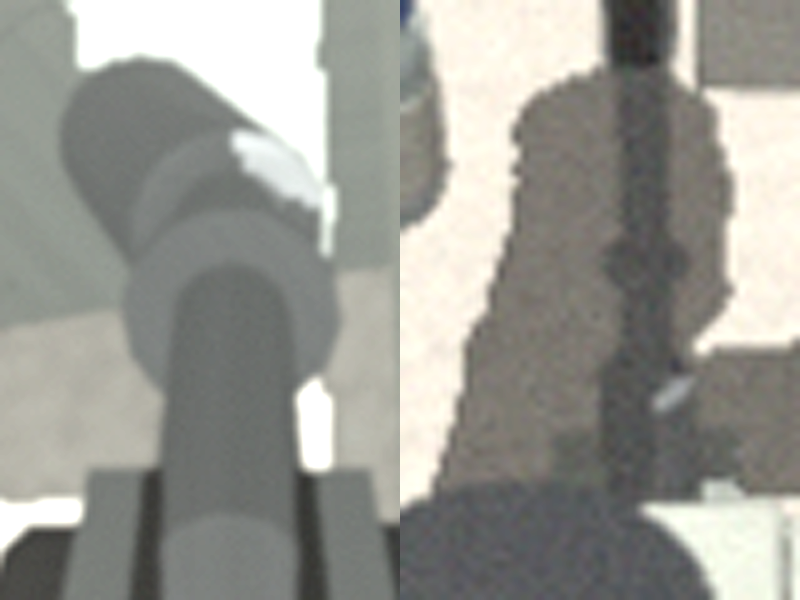

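The collar shifted about 2 px relative to the pads. The foot met the −x wall and the post pivoted slightly about the pinch line at around 1 N, so it is compliant. Now I'll feel back the other way.

drive_tool([
  [[-0.001,0,0,0,0,0,255],[0,0,0,0,0,0,255],[0,0,0,0,0,0,255]],
])

```text
clock: 8.6
position: [613.1, -45.3, 179.0]
ee_rot: [0.0, 0.991, 0.131, -0.0]
contact_force: [-0.8, -0.7, -2.3]
gripper_width: 12.1
```

```bash
python3 -c "
from h import *
foot()"
```

```text
8.6 tcp [613.07 -45.32 178.96] foot [611.87 -19.06  81.02] tilt deg x,y [-0.   15.01] F [-0.77 -0.71 -2.33] M [-0.794 -0.048  0.023] 12.145161910796341
```

drive_tool([
  [[-0.001,0,0,0,0,0,255],[0,0,0,0,0,0,255],[0,0,0,0,0,0,255]],
])

```text
clock: 8.85
position: [614.0, -45.3, 178.9]
ee_rot: [0.0, 0.991, 0.131, -0.0]
contact_force: [0.9, 0.1, -2.2]
gripper_width: 12.1
```

```bash
python3 -c "
from h import *
foot()"
```

```text
8.85 tcp [614.   -45.3  178.93] foot [612.78 -19.04  80.99] tilt deg x,y [-1.000e-02  1.501e+01] F [ 0.86  0.07 -2.22] M [-0.753 -0.022  0.036] 12.132939924501558
```

drive_tool([
  [[-0.001,0,0,0,0,0,255],[0,0,0,0,0,0,255],[0,0,0,0,0,0,255]],
])

```text
clock: 9.1
position: [615.0, -45.3, 178.9]
ee_rot: [0.0, 0.991, 0.131, -0.0]
contact_force: [-1.0, -0.0, -2.5]
gripper_width: 12.0
```

```bash
python3 -c "
from h import *
foot()"
```

```text
9.1 tcp [615.   -45.28 178.93] foot [613.78 -19.01  80.99] tilt deg x,y [-1.000e-02  1.501e+01] F [-1.01 -0.03 -2.45] M [-0.79 -0.   -0.06] 11.962497676734724
```

drive_tool([
  [[-0.001,0,0,0,0,0,255],[0,0,0,0,0,0,255],[0,0,0,0,0,0,255]],
])

```text
clock: 9.35
position: [616.0, -45.3, 179.0]
ee_rot: [0.0, 0.991, 0.131, -0.0]
contact_force: [0.7, -0.2, -2.3]
gripper_width: 12.2
```

```bash
python3 -c "
from h import *
foot()"
```

```text
9.35 tcp [616.03 -45.31 178.96] foot [614.82 -19.05  81.02] tilt deg x,y [-0.   15.01] F [ 0.71 -0.21 -2.34] M [-0.774  0.039 -0.035] 12.162204613199757
```

drive_tool([
  [[0.0005,-0.0005,-0.0001,0,0,0,255],[0,0,0,0,0,0,255],[0,0,0,0,0,0,255]],
])

```text
clock: 9.6
position: [615.5, -45.9, 179.0]
ee_rot: [0.0, 0.991, 0.131, 0.0]
contact_force: [1.1, 0.4, -3.2]
gripper_width: 12.0
```

drive_tool([
  [[0,-0.0005,-0.0001,0,0,0,255],[0,0,0,0,0,0,255],[0,0,0,0,0,0,255]],
])

```text
clock: 9.85
position: [615.5, -46.3, 179.0]
ee_rot: [0.0, 0.991, 0.131, 0.0]
contact_force: [-0.6, 0.6, -2.7]
gripper_width: 12.1
```

drive_tool([
  [[0,-0.0005,-0.0001,0,0,0,255],[0,0,0,0,0,0,255],[0,0,0,0,0,0,255]],
])

```text
clock: 10.1
position: [615.5, -46.7, 178.9]
ee_rot: [0.0, 0.991, 0.131, 0.0]
contact_force: [1.0, 0.6, -2.3]
gripper_width: 12.5
```

```bash
python3 -c "
from h import *
foot()"
```

```text
10.1 tcp [615.51 -46.69 178.89] foot [614.31 -20.4   80.96] tilt deg x,y [ 0.   15.03] F [ 0.99  0.6  -2.33] M [-0.519 -0.039 -0.034] 12.455155204500887
```

drive_tool([
  [[0,-0.0005,-0.0001,0,0,0,255],[0,0,0,0,0,0,255],[0,0,0,0,0,0,255]],
])

```text
clock: 10.35
position: [615.5, -47.2, 178.8]
ee_rot: [0.0, 0.991, 0.131, -0.0]
contact_force: [-0.2, -0.2, -2.9]
gripper_width: 12.1
```

```bash
python3 -c "
from h import *
foot()"
```

```text
10.35 tcp [615.51 -47.24 178.83] foot [614.31 -20.96  80.9 ] tilt deg x,y [-0.   15.02] F [-0.22 -0.21 -2.87] M [-0.391  0.02  -0.008] 12.1380056833934
```

drive_tool([
  [[0,0.0008,-0.0008,0,0,0,255],[0,0.0066,0.0002,0.0655,0,0,255],[0,0.0066,0.0002,0.0655,0,0,255],[0,0,0,0,0,0,255],[0,0,0,0,0,0,255]],
])

```text
clock: 10.77
position: [615.3, -32.8, 182.6]
ee_rot: [-0.001, 0.998, 0.066, -0.0]
contact_force: [0.1, -1.0, -2.5]
gripper_width: 12.4
```

```bash
python3 -c "
from h import *
foot()"
```

```text
10.7667 tcp [615.33 -32.82 182.64] foot [614.1  -19.56  82.11] tilt deg x,y [-0.02  7.51] F [ 0.09 -1.01 -2.51] M [-0.463  0.032  0.035] 12.449350974145647
```

drive_tool([
  [[0,0.0059,0.0001,0.0655,0,0,255],[0,0.0066,0.0002,0.0655,0,0,255],[0,0,0,0,0,0,255],[0,0,0,0,0,0,255]],
])

```text
clock: 11.1
position: [615.3, -21.0, 183.1]
ee_rot: [-0.0, 1.0, 0.0, -0.0]
contact_force: [1.5, -0.3, -2.0]
gripper_width: 12.1
```

```bash
python3 -c "
from h import *
foot()"
```

```text
11.1 tcp [615.26 -21.01 183.12] foot [613.98 -20.91  81.72] tilt deg x,y [-0.05  0.05] F [ 1.46 -0.34 -1.99] M [-0.007 -0.027  0.013] 12.112287923874472
```

drive_tool([
  [[0,0.0004,0.001,0,0,0,255],[0,0,0,0,0,0,255],[0,0,0.001,0,0,0,255],[0,0,0,0,0,0,255],[0,0,0,0,0,0,255]],
])

```text
clock: 11.52
position: [615.5, -21.6, 181.3]
ee_rot: [0.001, 1.0, 0.0, -0.0]
contact_force: [-0.1, -0.4, -2.6]
gripper_width: 12.4
```

```bash
python3 -c "
from h import *
foot()"
```

```text
11.5167 tcp [615.48 -21.57 181.28] foot [614.27 -21.55  79.88] tilt deg x,y [-0.01  0.01] F [-0.08 -0.37 -2.59] M [ 0.012 -0.015  0.032] 12.373926808135755
```

drive_tool([
  [[0,0,0.001,0,0,0,255],[0,0,0,0,0,0,255],[0,0,0.001,0,0,0,255],[0,0,0,0,0,0,255],[0,0,0,0,0,0,255]],
])

```text
clock: 11.93
position: [615.4, -20.9, 179.3]
ee_rot: [0.0, 1.0, -0.0, -0.0]
contact_force: [-0.3, -0.1, -2.6]
gripper_width: 12.1
```

```bash
python3 -c "
from h import *
foot()"
```

```text
11.9333 tcp [615.44 -20.95 179.26] foot [614.21 -20.95  77.86] tilt deg x,y [-0.02 -0.  ] F [-0.26 -0.06 -2.64] M [ 0.009 -0.009  0.033] 12.138049558778505
```

It is past the chamfer with no force. Continue down.

drive_tool([
  [[0,0,0.0015,0,0,0,255],[0,0,0.0015,0,0,0,255],[0,0,0.0015,0,0,0,255],[0,0,0.0015,0,0,0,255],[0,0,0,0,0,0,255]],
])

```text
clock: 12.35
position: [615.2, -21.0, 172.8]
ee_rot: [0.0, 1.0, -0.0, -0.0]
contact_force: [-0.3, -0.7, -2.2]
gripper_width: 12.0
```

```bash
python3 -c "
from h import *
foot()"
```

```text
12.35 tcp [615.24 -21.01 172.83] foot [613.95 -21.01  71.43] tilt deg x,y [-0.05 -0.  ] F [-0.29 -0.74 -2.23] M [0.027 0.023 0.01 ] 12.035102563509442
```

drive_tool([
  [[0,0,0.002,0,0,0,255],[0,0,0.002,0,0,0,255],[0,0,0.002,0,0,0,255],[0,0,0,0,0,0,255]],
])

```text
clock: 12.68
position: [615.2, -21.0, 166.7]
ee_rot: [0.0, 1.0, -0.0, -0.001]
contact_force: [0.7, -0.3, -3.1]
gripper_width: 12.0
```

```bash
python3 -c "
from h import *
foot()"
```

```text
12.6833 tcp [615.17 -21.01 166.74] foot [613.87 -21.02  65.34] tilt deg x,y [-0.06 -0.  ] F [ 0.66 -0.34 -3.13] M [-0.031  0.023  0.016] 11.985281357634232
```

drive_tool([
  [[0,0,0.002,0,0,0,255],[0,0,0.002,0,0,0,255],[0,0,0.002,0,0,0,255],[0,0,0.002,0,0,0,255],[0,0,0,0,0,0,255]],
])

```text
clock: 13.1
position: [615.2, -21.0, 158.7]
ee_rot: [0.0, 1.0, -0.0, -0.001]
contact_force: [0.1, -0.0, -2.7]
gripper_width: 11.9
```

drive_tool([
  [[0,0,0.002,0,0,0,255],[0,0,0.002,0,0,0,255],[0,0,0.002,0,0,0,255],[0,0,0.002,0,0,0,255],[0,0,0,0,0,0,255]],
])

```text
clock: 13.52
position: [615.2, -21.0, 150.7]
ee_rot: [0.0, 1.0, -0.0, -0.001]
contact_force: [0.2, 0.2, -2.6]
gripper_width: 12.0
```

drive_tool([
  [[0,0,0.0015,0,0,0,255],[0,0,0.0015,0,0,0,255],[0,0,0.0015,0,0,0,255],[0,0,0,0,0,0,255],[0,0,0,0,0,0,255]],
])

```text
clock: 13.93
position: [615.4, -21.0, 146.8]
ee_rot: [0.0, 1.0, -0.0, -0.0]
contact_force: [0.7, -1.0, -2.0]
gripper_width: 12.4
```

```bash
python3 -c "
from h import *
foot()"
```

```text
13.9333 tcp [615.44 -21.   146.75] foot [614.21 -21.    45.35] tilt deg x,y [-0.02 -0.  ] F [ 0.7  -1.01 -2.02] M [-0.052  0.063 -0.   ] 12.420399219140272
```

Foot is at about 45 mm; home is 39 mm. Go down in small steps.

drive_tool([
  [[0,0,0.001,0,0,0,255],[0,0,0.001,0,0,0,255],[0,0,0.001,0,0,0,255],[0,0,0,0,0,0,255],[0,0,0,0,0,0,255]],
])

```text
clock: 14.35
position: [615.5, -21.0, 143.8]
ee_rot: [0.0, 1.0, -0.0, -0.0]
contact_force: [-1.2, -0.3, -2.3]
gripper_width: 12.2
```

drive_tool([
  [[0,0,0.001,0,0,0,255],[0,0,0,0,0,0,255],[0,0,0.001,0,0,0,255],[0,0,0,0,0,0,255],[0,0,0,0,0,0,255]],
])

```text
clock: 14.77
position: [615.5, -21.0, 141.8]
ee_rot: [0.0, 1.0, -0.0, -0.0]
contact_force: [0.3, -0.3, -2.3]
gripper_width: 12.2
```

drive_tool([
  [[0,0,0.0007,0,0,0,255],[0,0,0,0,0,0,255],[0,0,0,0,0,0,255]],
])

```text
clock: 15.02
position: [615.5, -21.0, 141.1]
ee_rot: [0.0, 1.0, -0.0, -0.0]
contact_force: [0.5, 0.0, -2.9]
gripper_width: 12.2
```

```bash
python3 -c "
from h import *
foot()"
```

```text
15.0167 tcp [615.47 -21.02 141.12] foot [614.26 -21.02  39.72] tilt deg x,y [-0.01 -0.  ] F [ 0.53  0.02 -2.93] M [-0.057  0.01   0.018] 12.158371644629987
```

drive_tool([
  [[0,0,0.0007,0,0,0,255],[0,0,0,0,0,0,255],[0,0,0,0,0,0,255]],
])

```text
clock: 15.27
position: [615.7, -21.0, 140.7]
ee_rot: [0.0, 1.0, -0.0, 0.0]
contact_force: [-0.3, -0.6, -1.3]
gripper_width: 12.2
```

drive_tool([
  [[0,0,0.0006,0,0,0,255],[0,0,0,0,0,0,255],[0,0,0,0,0,0,255]],
])

```text
clock: 15.52
position: [616.0, -21.0, 140.6]
ee_rot: [-0.0, 1.0, -0.0, 0.001]
contact_force: [-0.6, 0.2, 0.9]
gripper_width: 11.7
```

drive_tool([
  [[0,0,0.0006,0,0,0,255],[0,0,0,0,0,0,255],[0,0,0,0,0,0,255]],
])

```text
clock: 15.77
position: [616.3, -21.0, 140.6]
ee_rot: [-0.0, 1.0, -0.0, 0.001]
contact_force: [-0.7, 1.0, 5.0]
gripper_width: 12.1
```

Collar seated: TCP z has stopped at 140.6 and Fz has risen to +5 N. Release and retreat upwards.

drive_tool([
  [[0,0,0,0,0,0,100],[0,0,0,0,0,0,60],[0,0,0,0,0,0,60],[0,0,0,0,0,0,60],[0,0,0,0,0,0,60],[0,0,0,0,0,0,60]],
])

```text
clock: 16.27
position: [615.4, -21.1, 139.0]
ee_rot: [0.0, 1.0, -0.0, -0.0]
contact_force: [0.1, -0.4, -0.7]
gripper_width: 65.4
```

drive_tool([
  [[0,0,-0.01,0,0,0,60],[0,0,-0.02,0,0,0,60],[0,0,-0.03,0,0,0,60],[0,0,-0.03,0,0,0,60],[0,0,-0.02,0,0,0,60],[0.03,0,0,0,0,0,60],[0.03,0,0,0,0,0,60],[0.03,0,0,0,0,0,60]],
])

```text
clock: 16.93
position: [524.7, -21.0, 250.1]
ee_rot: [0.0, 1.0, 0.0, 0.001]
contact_force: [0.1, 0.5, -0.3]
gripper_width: 65.8
```

drive_tool([
  [[0.03,0,0,0,0,0,60],[0.03,0,0,0,0,0,60],[0.02,0,0,0,0,0,60],[0,0,0,0,0,0,60],[0,0,0,0,0,0,60]],
])

```text
clock: 17.35
position: [445.3, -21.0, 250.8]
ee_rot: [-0.0, 1.0, 0.0, 0.002]
contact_force: [0.5, -0.0, 0.1]
gripper_width: 65.4
```

```bash
python3 - <<'E'
from h import *
foot()
a=get_image("top");b=get_image("side")
f=lambda im,x,y,w,h,s:cv2.convertScaleAbs(cv2.resize(im[y:y+h,x:x+w],(int(w*s),int(h*s)),interpolation=cv2.INTER_CUBIC),alpha=1.6)
print("side: foot/collar-top/stem-top expected",[w2pix("side",[615,-20.5,z]).round(1) for z in(84,90,170)],"top",[w2pix("top",[615,-20.5,z]).round(1) for z in(90,170)])
cv2.imwrite("pics/end.png",np.hstack([f(a,200,110,100*2,150,2)[:300],f(b,230,150,100,75,4)]))
E
```

```text
17.35 tcp [445.28 -20.96 250.77] foot [444.38 -20.89 149.37] tilt deg x,y [0.17 0.04] F [ 0.49 -0.    0.1 ] M [ 0.023 -0.044 -0.009] 65.4297971290754
side: foot/collar-top/stem-top expected [array([260.6, 207. ]), array([260.5, 205.5]), array([258.8, 184.5])] top [array([301. , 182.2]), array([302.1, 174.9])]
```

View pics/end.png

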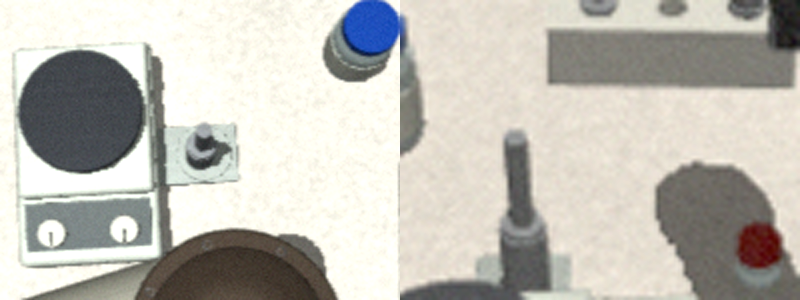

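The released post stands upright in the socket. In the side view its stem top is at (258.8,183), expected (258.8,184.5), and its collar is on the tube at (260.5,206). In the top view the stem top is at (302,175.5), expected (302.1,174.9). I'll hand the job in.

```bash
python3 -c "
from bench import *
print(job_done())"
```

```text
the job is handed in; nothing more can be done
None
```

The tall plain post is now in the stirrer's tube socket with its collar on the tube, released, and I handed the job in at about 17.5 s on the clock. I took it from the rack's middle hole, entered the bore tilted 15°, straightened it and slid it home. `job_done()` reports no verdict, so the result rests on my own checks.

- **Final position:** the side and top pictures put the stem top within about 1.5 px of where a fully seated, upright post should be. The arm was clear and read no contact force.
- **Force:** it peaked at about 5 N when the collar seated and stayed near zero during the slide.
- **Less certain:**
  - The measured position wobbled by about 0.5–1 mm.
  - Feeling for the bore's −x wall turned the post slightly between the pads at about 1 N. No +x contact was clearly felt, so the x centring rests on the cameras and that give.
  - The two cameras disagreed on the bore's y by about 1.5 mm. Feeling for the wall gave −20.4 mm, which agreed with the side and wrist views.
- **Other things:** I saw no disturbance to them, but I did not measure the other posts or the bench items at the end.
- **Pictures:** I viewed 11, one over the budget.

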